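Stow a connector hood behind the lip of a test unit's pop-out tray

TASK

Press the green latch button on top of the beige test unit so that its hidden front tray springs out. Lift the grey connector hood with the yellow dot over the tray's front lip, set it down upright on the tray floor behind the lip and let go, then push the tray fully home until it latches and stays shut. Leave the shallow cover and the two metal plugs undisturbed.

Things in the scene. Friction and masses are not known exactly. Their poses are not given: they have to be found in the camera images.
- tray (a joint): How far the tray is out, m: 0 = shut and latched, 0.10 = fully out; slides along -x of pocket. Only the button frees it; then a 2 to 3 N spring drives it fully out within 1 s. To shut it, push its front face along +x of pocket, past 0 to the stop at -0.005 (about 6 N before the stop): the latch snaps and it stays at about 0. Let go sooner, it springs out again.
- latch_top (a point): Centre of the top face of the green latch button, a disc 28 mm across standing 14 mm above the unit's top. Press straight down: travel 6 mm, 1.5 N at first to 5 N fully down; the tray is freed past about 4 mm. It springs back.
- pocket (a point): Centre of the tray's inner floor, 16 mm above the bench; moves with the tray. Inside 80 mm along its x, 130 mm along its y; x points from the front lip into the unit, y left, z up. The lip (orange top edge, 6 mm thick) rises 46 mm above this floor, side and rear walls 30 mm. Fully out, this point is 59 mm in front of the unit (300 mm wide, 90 mm high); shut, it is hidden inside.
- lip_front (a point): Centre of the outer front face of the tray's lip (150 mm wide, 50 mm high, from 12 to 62 mm above the bench); moves with the tray, axes as pocket. Its outward normal is -x. When shut it stands 5 mm proud of the unit's front.
- hood_c (a point): Centre, half-way up, of the grey die-cast connector hood to stow: a solid block 66 mm along its x, 40 mm along its y, 42 mm high (flat sides up to 35 mm), yellow dot on top, 0.10 to 0.20 kg. z up. Grasp it across its 40 mm width (its y). It fits the pocket with its x along the pocket's x (7 mm to spare each end).
- cover_c (a point): Centre of a shallow open grey cover, 60 x 42 x 16 mm, with a small blue dot inside; a bystander on the bench.
- plug_a_c (a point): Centre of a round metal plug with a blue band, 30 mm across and 50 mm high, standing on the unit's top; a bystander.
- plug_b_c (a point): Centre of a round metal plug with a red band, 30 mm across and 50 mm high, standing on the bench; a bystander.
There are look-alikes about, which are no part of the job. What is shaped like the part that bears hood_c but orange is not meant.

How it is judged:
By the outcome, as a careful person would: the job done as asked, in the order asked, and still so for the second after the job is handed in, with the robot touching nothing.
It also fails if it takes over 64 s, if anything falls off the work surface, if the arm or the gripper's body presses on something with over 40 N, if the wrist force passes 120 N, or if a joint passes its speed limit or range.

ROBOT

A 6-joint arm with a two-finger parallel gripper is mounted at the origin on the work surface. World frame = base frame: x ahead of the robot, y to its left, z up, the work surface at z = 0. Lengths are in mm, angles in rad, forces in N, time in s.
With the tool pointing down it reaches from about 350 to 775 mm from the base axis. Payload 7.3 kg.
Tool frame: the origin (TCP) lies between the finger pads; the fingertips stand 14 mm ahead of it and the grasp point (between the pads) lies 5 mm behind it; y points along the fingers, z is the direction in which the jaws open and shut, and the axes are right-handed (so a half turn about y gives the same grasp; the last joint's range is limited). The gripper opens to 92 mm and grips with 3 to 60 N. Pads are 19 mm wide; open, the fingers measure 130 mm over their backs; the gripper's body (75 mm by 190 mm) begins 47 mm behind the grasp point.
Start: joints at [0.969, 0.342, 1.524, -0, 1.275, -0.146], TCP at [231.083, 471.428, 240.741] pointing down, gripper open.
Joint ranges: [-2.53, 2.53], [-0.77, 2.02], [0.04, 2.7], [-1, 4.14], [0.28, 2.66], [-3.11, 3.11]. Speed limits (rad/s): [2.57, 2.57, 3.14, 3.14, 3.14, 3.14].

INTERFACE

Orientations are given as [roll, pitch, yaw] about the fixed x, y, z axes, in that order (R = Rz(yaw) Ry(pitch) Rx(roll)).
In Python, from plant import bot, vision, order gives the robot as it stands.
- The arm moves only by the tool apply_moves, never from a script. Its argument "rows" is a list of rows, each a list of 3 entries, a list of its own where there are three numbers: the shift along the tool's x, y, z in cm, then the turn about the tool's y in rad, then the finger opening in cm, from 0 to 9.18. A call has 1 to 5 rows; each row is the pose to reach, as a shift and turn from the pose measured when the call began, along the tool's axes at that moment; what a row does not reach only later rows make up. A row lasts 1/8 s, in which the tool goes at most 62.5 mm and 10.7 degrees, less where a joint would pass 70% of its speed; a pose out of reach is approached as far as the arm can. A call with a gripper value outside its range is refused whole. The fingers move at their own pace and stop on an object; the grip force is fixed at half the most. Time passes only in rows, so rows that repeat a pose let the fingers close. It gives the time, the measured TCP pose, the force and the opening at its end, in the units of the state.
- bot.get_obs(): the state, without advancing time (a new reading comes with each control period).
- vision.capture(name): name is "side" or "top"; returns the picture (420x560x3 uint8, red, green, blue); there is no depth.
- vision.camera_info(name): a dict with "mtx" (3x3 intrinsics, pixels), "rvec" (rotation vector, rad) and "tvec" (3), from world to camera coordinates, as OpenCV has them. Camera axes: x right, y down, z forward; pixel columns grow to the right and rows downward; lengths in mm; the calibration is good to about 2 mm. A picture is of the moment at which its call begins. camera_info takes no time and is no camera call.
- order.close_job(): hands the job in, once; it reports no verdict.
The state is a dict: "time": time; "joint_positions": joint angles; "dq": joint speeds; "tau": joint torques, N m; "tool_pos": TCP position; "tcp_rot": TCP orientation; "contact_force": force on the tool from outside, world axes, zero at the start; "moment": the same for the moment, N m; "grip_width": finger opening in mm.
Only numpy, scipy, OpenCV 4.12 (cv2) and the standard library are available. Lean on these libraries where they do the work, as an engineer would, in place of code of your own. Each camera call takes 0.05 s, during which the arm holds its last target.

## Working session

There is one attempt and no reset: what is moved stays moved. The work goes in short steps, Python scripts to look and compute and a tool call to move; the robot and the scene stay as the last step left them, time stands still between calls to the robot, and variables do not carry over. Pictures are saved under pics/ and viewed, and the job is handed in when it is done.

Besides the shell and the picture viewer there is one more tool, called after "Emit:" as name(argument=value, ...) on one line, values as JSON. apply_moves: Moves the arm, as the interface text tells. Its arguments: {"type":"object","properties":{"rows":{"type":"array","items":{"type":"array"}}},"required":["rows"]}

```bash
mkdir -p pics; ls; python3 - <<'E'
from plant import bot,vision,order
import cv2,numpy as np
for n in("side","top"):
    im=vision.capture(n); cv2.imwrite(f"pics/{n}0.png",im[:,:,::-1])
    i=vision.camera_info(n); print(n,{k:np.round(v,4).tolist() for k,v in i.items()})
    R=cv2.Rodrigues(np.array(i['rvec'],float))[0]; print(-R.T@np.array(i['tvec']).ravel())
print(bot.get_obs())
E
```

```text
pics
side {'mtx': [[530.8764, 0.0, 289.0518], [0.0, 530.8764, 219.4055], [0.0, 0.0, 1.0]], 'rvec': [2.0837, -0.1345, 0.0792], 'tvec': [-496.8661, 126.8714, 1258.4608]}
[  359.18434258 -1087.20104995   731.89920339]
top {'mtx': [[534.919, 0.0, 278.7539], [0.0, 534.919, 212.0826], [0.0, 0.0, 1.0]], 'rvec': [2.1508, -2.1987, 0.0832], 'tvec': [0.9381, 502.1505, 1288.025]}
[ 392.12409761  -18.71045268 1325.53879968]
{'time': 0.1, 'joint_positions': array([ 9.69011364e-01,  3.42652506e-01,  1.52493155e+00, -4.23427789e-05,
        1.27542264e+00, -1.45981713e-01]), 'dq': array([-0.00019677, -0.00141412, -0.00238789, -0.00015334, -0.00018487,
       -0.00111319]), 'tau': array([ 8.67357157e-04, -4.32004523e+01, -2.44694531e+01,  7.18300324e-02,
        5.26364765e-02, -1.55299637e-05]), 'tool_pos': array([230.87445361, 471.11224223, 240.11122813]), 'tcp_rot': array([-1.57220122e+00,  1.65631491e-04, -4.55791012e-01]), 'contact_force': array([-0.34858775, -0.53913826,  0.99088965]), 'moment': array([ 0.03900959, -0.02854208,  0.01761986]), 'grip_width': 91.86522066196095}
```

View pics/side0.png

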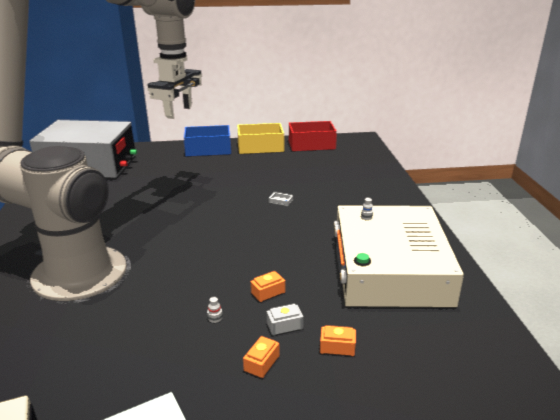

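View pics/top0.png

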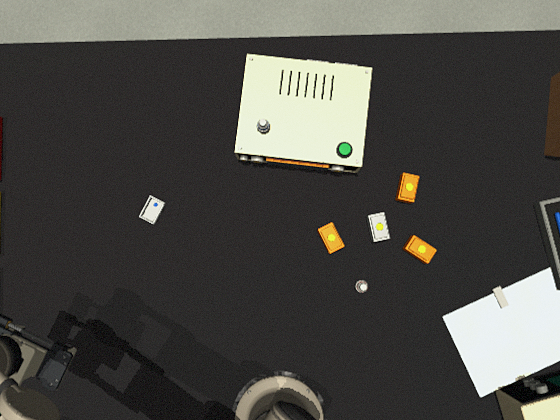

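Candidates for the hood are the grey block with a yellow dot (top 378,227; side 285,318) and three orange ones (top 408,187; 331,237; 421,249). The grey block fits. The grey item at top (152,209) is the cover with the blue dot. I'll confirm with crops.

```bash
python3 - <<'E'
import cv2
t=cv2.imread("pics/top0.png");s=cv2.imread("pics/side0.png")
def c(im,x,y,w,h,k,n): cv2.imwrite("pics/"+n,cv2.resize(im[y:y+h,x:x+w],None,fx=k,fy=k,interpolation=cv2.INTER_CUBIC))
c(t,310,170,130,100,6,"t_hood.png")
c(t,230,45,150,130,5,"t_unit.png" if 0 else "t_unit.png") if 0 else c(t,230,45,150,120,5,"t_unit.png")
c(s,200,260,170,120,4,"s_hood.png")
c(s,325,190,140,120,5,"s_unit.png")
E
```

```text
(no output)
```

View pics/t_hood.png

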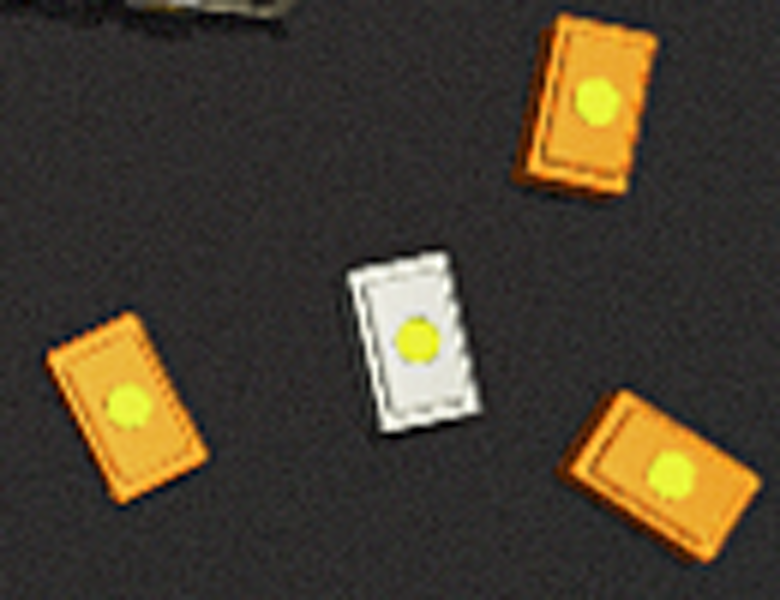

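View pics/t_unit.png

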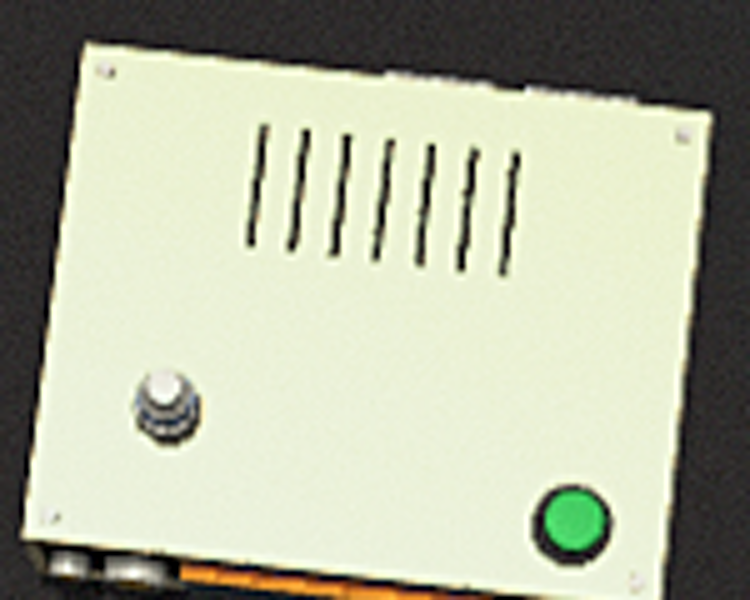

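View pics/s_hood.png

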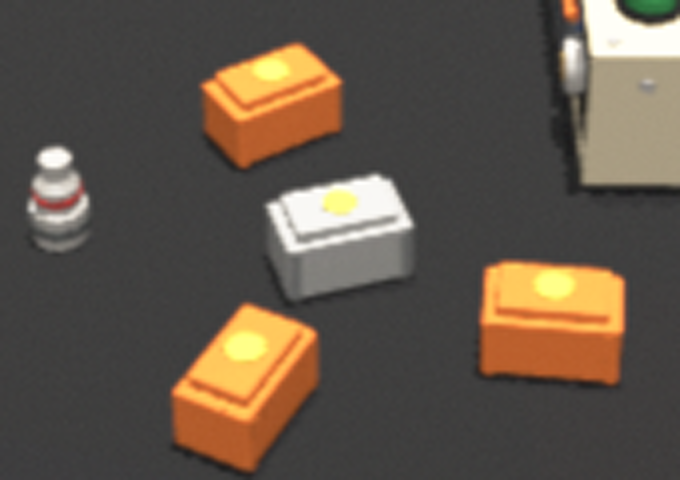

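View pics/s_unit.png

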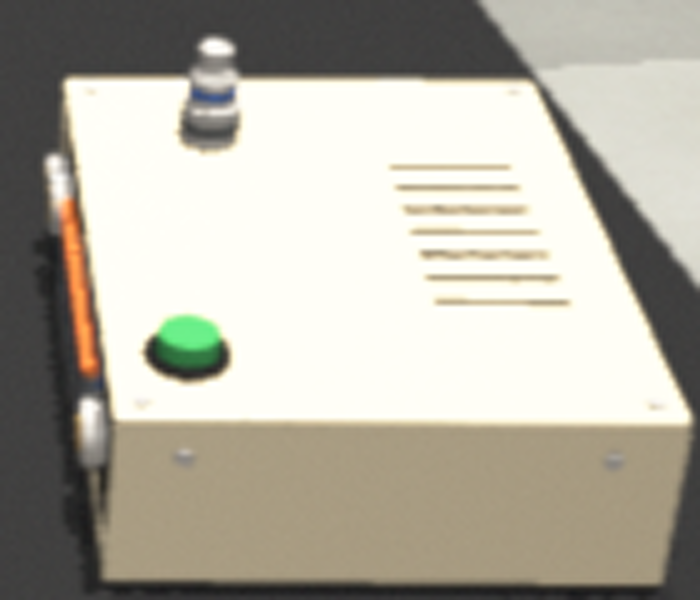

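```bash
cat > h.py <<'E'
import numpy as np,cv2
from plant import bot,vision,order
def cam(n):
    i=vision.camera_info(n); return np.array(i['mtx'],float),np.array(i['rvec'],float),np.array(i['tvec'],float).ravel()
def ray(n,uv,z):
    K,r,t=cam(n); R=cv2.Rodrigues(r)[0]; C=-R.T@t
    d=R.T@np.linalg.inv(K)@np.array([uv[0],uv[1],1.]); return C+d*(z-C[2])/d[2]
def crop(p,k,ox,oy): return ((p[0]+.5)/k-.5+ox,(p[1]+.5)/k-.5+oy)
def tri(a,b):
    P=[];
    for n in("top","side"):
        K,r,t=cam(n); P.append(K@np.c_[cv2.Rodrigues(r)[0],t])
    X=cv2.triangulatePoints(P[0],P[1],np.array(a,float).reshape(2,1),np.array(b,float).reshape(2,1)); return (X[:3]/X[3]).ravel()
def proj(n,X):
    K,r,t=cam(n); return cv2.projectPoints(np.array(X,float).reshape(-1,3),r,t,K,None)[0].reshape(-1,2)
def R_tool():
    from scipy.spatial.transform import Rotation as Ro
    return Ro.from_euler('xyz',bot.get_obs()['tcp_rot']).as_matrix()
def shot(n,name,x=0,y=0,w=560,h=420,k=1):
    im=vision.capture(n)[:,:,::-1][y:y+h,x:x+w]
    cv2.imwrite("pics/"+name,cv2.resize(im,None,fx=k,fy=k,interpolation=cv2.INTER_CUBIC))
E
python3 - <<'E'
from h import *
np.set_printoptions(precision=1,suppress=True)
T=lambda p:crop(p,6,310,170); S=lambda p:crop(p,4,200,260); U=lambda p:crop(p,5,230,45); V=lambda p:crop(p,5,325,190)
print("hood dot tri",tri(T((417,340)),S((340,203))),ray("top",T((417,340)),42))
c=[ray("top",T(p),35) for p in[(347,270),(447,252),(482,412),(383,434)]]
print(np.array(c),np.mean(c,0)); 
print([np.linalg.norm(c[i]-c[(i+1)%4])for i in range(4)])
d=(c[0]+c[1]-c[2]-c[3]);print("hood yaw",np.arctan2(d[1],d[0]))
d=(c[0]+c[3]-c[1]-c[2]);print("hood y yaw-90",np.arctan2(-d[0],d[1]))
print("btn",tri(U((575,520)),V((189,338))),ray("top",U((575,520)),104))
u=[ray("top",U(p),90) for p in[(85,43),(712,112),(22,540)]]; print("unit",np.array(u),np.linalg.norm(u[0]-u[1]),np.linalg.norm(u[0]-u[2]))
d=u[0]-u[1];print("yaw",np.arctan2(-d[0],d[1])); d=u[0]-u[2];print("yaw",np.arctan2(d[1],d[0]))
fr=ray("side",V((118,423)),90);print("front right",fr, u[2]-fr, np.linalg.norm(u[2]-fr))
br=ray("side",V((690,423)),90);print(br)
print(V((67,80)),ray("side",V((67,80)),90))
print("plugA",ray("top",U((168,405)),115)," plugB",ray("top",(361,286),25),"cov",ray("top",(152,209),8))
for p in [(408,187),(331,237),(421,249)]:print(ray("top",p,42))
print(R_tool())
E
```

```text
hood dot tri [ 460.1 -250.1   41.8] [ 460.8 -250.2   42. ]
[[ 490.  -224.3   35. ]
 [ 496.4 -264.8   35. ]
 [ 431.7 -276.4   35. ]
 [ 423.7 -236.4   35. ]] [ 460.5 -250.5   35. ]
[np.float64(40.9815532213742), np.float64(65.71936692949087), np.float64(40.75252152306869), np.float64(67.35515837499577)]
hood yaw 0.1784839899579165
hood y yaw-90 0.17605903480152676
btn [ 638.7 -166.4  100.3] [ 638.9 -166.1  104. ]
unit [[ 877.1   57.7   90. ]
 [ 836.1 -238.9   90. ]
 [ 638.3   91.2   90. ]] 299.3592501738032 241.1315047873649
yaw -0.13758847384859127
yaw -0.13937336568070452
front right [ 597.4 -209.7   90. ] [ 41.  300.9   0. ] 303.6346230003186
[ 832.6 -240.1   90. ]
(338.0, 205.6) [639.3  89.3  90. ]
plugA [694.8  20.7 115. ]  plugB [ 318.6 -204.4   25. ] cov [517.8 303.8   8. ]
[ 554.  -323.3   42. ]
[ 437.6 -134.2   42. ]
[ 404.2 -348.1   42. ]
[[ 0.9 -0.   0.4]
 [-0.4 -0.   0.9]
 [-0.  -1.  -0. ]]
```

Confirmed: the grey hood is at (460,-250), yaw +0.177, with measured sides 41 x 66 mm and height 42 mm. The unit's yaw is -0.138, its width comes out at 300 mm, and the button is at (639,-166). I'll press first.

```bash
cat >> h.py <<'E'
def go(x,y,z,yaw):
    o=bot.get_obs(); R=R_tool(); s=R.T@(np.array([x,y,z])-o['tool_pos'])/10
    cy=np.arctan2(R[1,0],R[0,0]); print("t %.2f"%o['time'],"pos",np.round(o['tool_pos'],1),"yaw %.3f"%cy,"F",np.round(o['contact_force'],1),"w %.1f"%o['grip_width'],"q6 %.2f"%o['joint_positions'][5])
    print("shift cm",np.round(s,2),"turn %.3f"%(-((yaw-cy+np.pi)%(2*np.pi)-np.pi)))
E
python3 -c "
from h import *
go(639,-166,150,-0.138)"
```

```text
t 0.10 pos [230.9 471.1 240.1] yaw -0.456 F [-0.3 -0.5  1. ] w 91.9 q6 -0.15
shift cm [ 64.69   9.06 -39.23] turn -0.318
```

Emit:
apply_moves(rows=[[[64.7, 2, -39.2], -0.32, 0], [[64.7, 2, -39.2], -0.32, 0], [[64.7, 2, -39.2], -0.32, 0], [[64.7, 2, -39.2], -0.32, 0], [[64.7, 2, -39.2], -0.32, 0]])

```text
time: 0.72
tool_pos: [397.0, 212.1, 232.4]
tcp_rot: [-1.572, 0.001, -0.136]
contact_force: [1.6, 0.6, -0.2]
grip_width: 46.3
```

```bash
python3 -c "
from h import *
go(639,-166,150,-0.138)"
```

```text
t 0.72 pos [397.  212.1 232.4] yaw -0.136 F [ 1.6  0.6 -0.2] w 46.3 q6 -1.11
shift cm [ 29.09   8.26 -34.18] turn 0.002
```

Emit:
apply_moves(rows=[[[29.1, 1, -34.2], 0, 0], [[29.1, 1, -34.2], 0, 0], [[29.1, 1, -34.2], 0, 0], [[29.1, 1, -34.2], 0, 0], [[29.1, 1, -34.2], 0, 0]])

```text
time: 1.35
tool_pos: [565.3, -51.3, 225.4]
tcp_rot: [-1.572, 0.001, -0.136]
contact_force: [0.7, -0.2, 0.7]
grip_width: 0.6
```

```bash
python3 -c "
from h import *
go(639,-166,135,-0.138)"
```

```text
t 1.35 pos [565.3 -51.3 225.4] yaw -0.136 F [ 0.7 -0.2  0.7] w 0.6 q6 -1.66
shift cm [  8.87   9.04 -10.36] turn 0.002
```

Emit:
apply_moves(rows=[[[8.9, 2, -10.4], 0, 0], [[8.9, 3, -10.4], 0, 0], [[8.9, 8, -10.4], 0, 0], [[8.9, 8.5, -10.4], 0, 0], [[8.9, 8.5, -10.4], 0, 0]])

```text
time: 1.98
tool_pos: [639.2, -165.7, 140.9]
tcp_rot: [-1.571, 0.002, -0.135]
contact_force: [0.8, -0.2, 0.6]
grip_width: 0.5
```

```bash
python3 -c "
from h import *
go(639,-166,112,-0.138)
shot('side','s1.png',290,130,170,140,4)
shot('top','t1.png',230,40,160,140,4)"
```

```text
t 1.98 pos [ 639.2 -165.7  140.9] yaw -0.135 F [ 0.8 -0.2  0.6] w 0.5 q6 -1.80
shift cm [-0.01  2.89 -0.03] turn 0.003
```

View pics/s1.png

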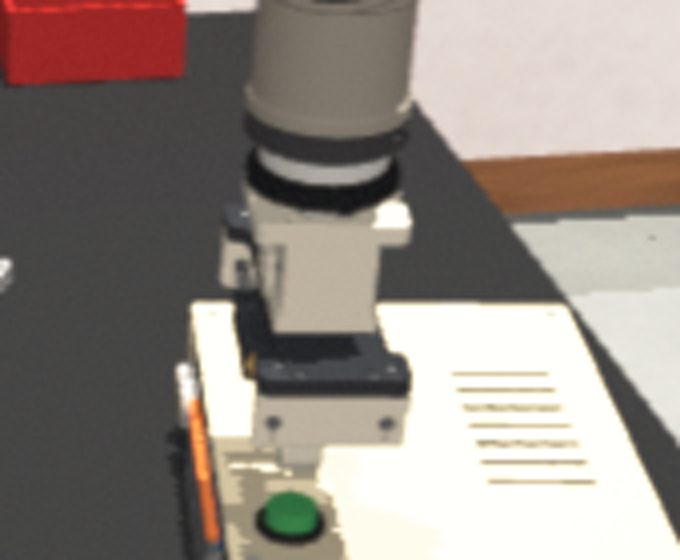

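The closed fingers stand just above the button (crop 290,515), and the body's long side runs along the unit's y. Now I press.

Emit:
apply_moves(rows=[[[0, 1.8, 0], 0, 0], [[0, 2.3, 0], 0, 0], [[0, 2.6, 0], 0, 0], [[0, 2.8, 0], 0, 0], [[0, 2.8, 0], 0, 0]])

```text
time: 2.7
tool_pos: [640.2, -165.5, 115.3]
tcp_rot: [-1.572, -0.003, -0.135]
contact_force: [-1.0, 1.6, 3.5]
grip_width: 0.2
```

```bash
python3 -c "
from h import *
go(639,-166,200,-0.138)
shot('side','s2.png')
"
```

```text
t 2.70 pos [ 640.2 -165.5  115.3] yaw -0.135 F [-1.   1.6  3.5] w 0.2 q6 -1.80
shift cm [-0.09 -8.47 -0.07] turn 0.003
```

View pics/s2.png

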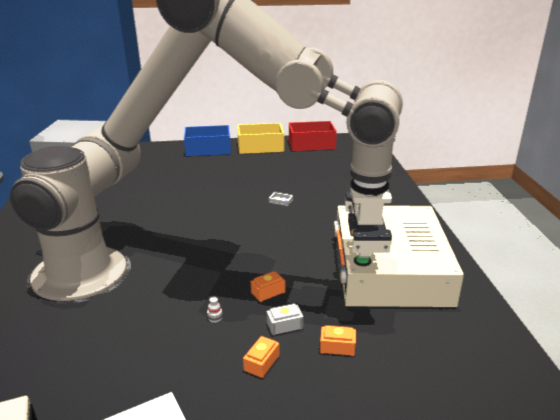

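Contact is at 3.5 N and the tray is not out yet, so I press a little deeper.

Emit:
apply_moves(rows=[[[0, 0.3, 0], 0, 0], [[0, 0.5, 0], 0, 0], [[0, 0.5, 0], 0, 0], [[0, 0.5, 0], 0, 0]])

```text
time: 3.25
tool_pos: [640.6, -165.9, 112.1]
tcp_rot: [-1.573, -0.004, -0.135]
contact_force: [-4.9, 3.5, 13.0]
grip_width: 0.4
```

```bash
python3 -c "
from h import *
go(639,-166,200,-0.138)
shot('side','s3.png',280,190,160,120,4)
"
```

```text
t 3.25 pos [ 640.6 -165.9  112.1] yaw -0.135 F [-4.9  3.5 13. ] w 0.4 q6 -1.80
shift cm [-0.11 -8.79 -0.05] turn 0.003
```

View pics/s3.png

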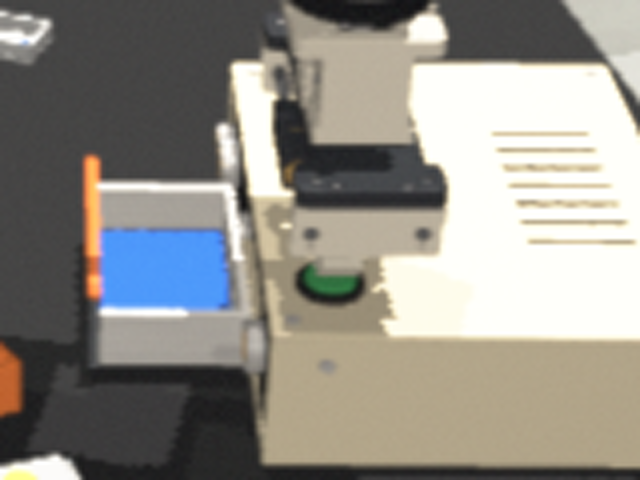

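The tray is out (blue floor at crop 165,270). I retract and head for the hood.

Emit:
apply_moves(rows=[[[0, -3, 0], 0, 0], [[0, -7, 0], 0, 0], [[0, -7, 0], 0, 6], [[-5, -7, -3], -0.1, 7], [[-10, -7, -6], -0.2, 7]])

```text
time: 3.92
tool_pos: [531.6, -212.0, 180.1]
tcp_rot: [-1.574, -0.002, 0.07]
contact_force: [-0.1, -1.6, 0.3]
grip_width: 25.7
```

```bash
python3 -c "
from h import *
go(460.5,-250.3,120,0.177)
shot('top','t3.png',220,50,200,150,4)
"
```

```text
t 3.92 pos [ 531.6 -212.   180.1] yaw 0.070 F [-0.1 -1.6  0.3] w 25.7 q6 -2.15
shift cm [-7.38  6.   -3.31] turn -0.107
```

View pics/t3.png

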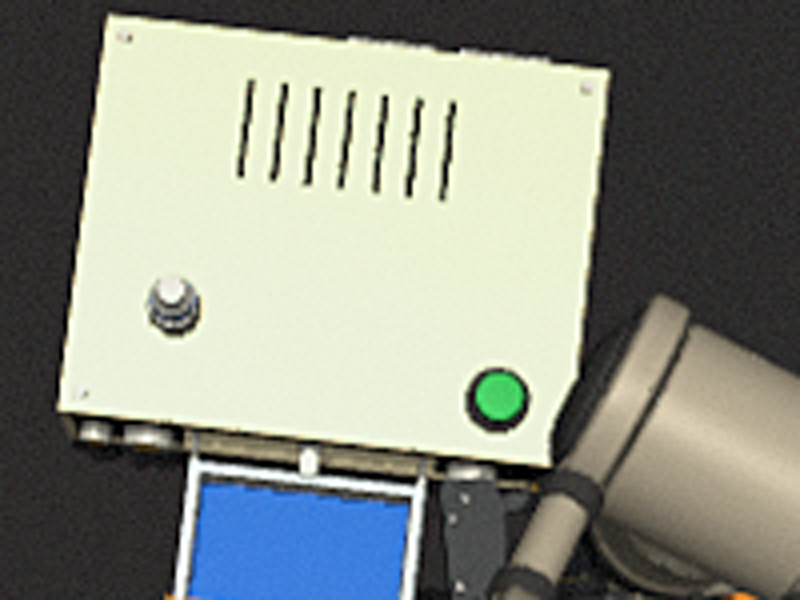

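Emit:
apply_moves(rows=[[[-7.4, 0, -3.3], -0.107, 7], [[-7.4, 1, -3.3], -0.107, 7], [[-7.4, 6, -3.3], -0.107, 7], [[-7.4, 6, -3.3], -0.107, 7], [[-7.4, 6, -3.3], -0.107, 7]])

```text
time: 4.6
tool_pos: [453.5, -252.1, 120.3]
tcp_rot: [-1.572, 0.005, 0.179]
contact_force: [-0.1, 0.4, 0.7]
grip_width: 69.9
```

```bash
python3 -c "
from h import *
go(460.5,-250.3,24,0.177)
shot('side','s4.png',220,220,160,150,4)
shot('top','t4.png',220,120,180,150,4)
"
```

```text
t 4.60 pos [ 453.5 -252.1  120.3] yaw 0.179 F [-0.1  0.4  0.7] w 69.9 q6 -2.40
shift cm [0.77 9.62 0.06] turn 0.002
```

View pics/s4.png

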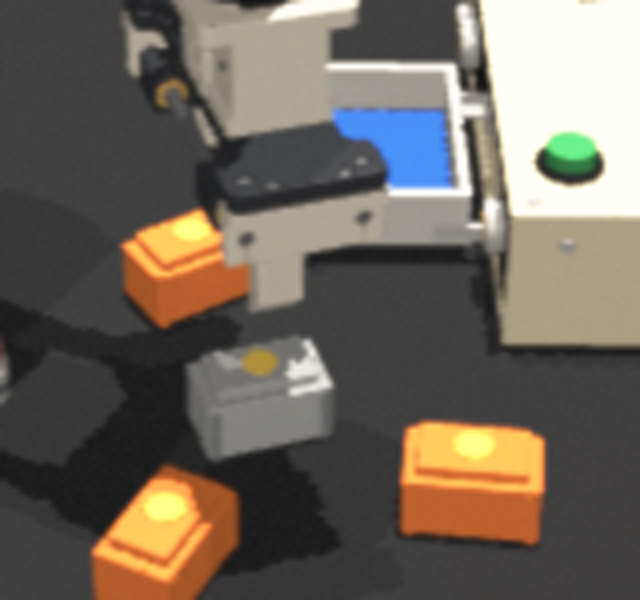

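View pics/t4.png

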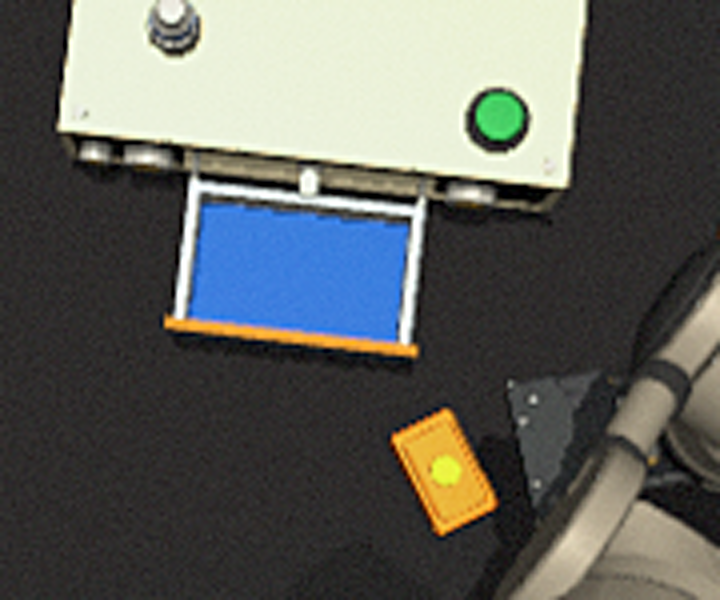

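```bash
python3 - <<'E'
from h import *
np.set_printoptions(precision=1,suppress=True)
T=lambda p:crop(p,4,220,120)
a=ray("top",T((166,322)),62);b=ray("top",T((417,352)),62);print("lip mid-thickness ends",a,b,np.linalg.norm(a-b),(a+b)/2,np.arctan2(-(a-b)[0],(a-b)[1]))
u=np.array([.9905,-.1375,0])
print("pocket from lip",(a+b)/2+43*u)
# rear wall: top z=46 outer corners
c=ray("top",T((192,190)),46);d=ray("top",T((420,212)),46);print("rear wall mid",c,d,(c+d)/2)
e=ray("top",T((204,203)),16);f=ray("top",T((410,226)),16)
print("side wall inner front corners", ray("top",T((187,317)),46),ray("top",T((402,345)),46))
print("from unit", np.array([617.9,-59.2,0])-59*u)
E
```

```text
lip mid-thickness ends [528.   30.9  62. ] [ 506.8 -117.6   62. ] 149.93105494964863 [517.4 -43.4  62. ] -0.14209006576942915
pocket from lip [560.  -49.3  62. ]
rear wall mid [609.6  14.2  46. ] [ 593.  -123.1   46. ] [601.3 -54.4  46. ]
side wall inner front corners [532.5  18.8  46. ] [ 512.7 -109.9   46. ]
from unit [559.5 -51.1   0. ]
```

Emit:
apply_moves(rows=[[[0.8, 0, 0.05], 0, 7], [[0.8, 3, 0.05], 0, 7], [[0.8, 7, 0.05], 0, 7], [[0.8, 9, 0.05], 0, 7], [[0.8, 9.6, 0.05], 0, 7]])

```text
time: 5.32
tool_pos: [461.9, -250.3, 24.5]
tcp_rot: [-1.573, 0.004, 0.18]
contact_force: [0.9, 0.9, -0.7]
grip_width: 70.0
```

```bash
python3 -c "
from h import *
go(460.5,-250.3,24,0.177)
shot('side','s5.png',220,220,160,150,4)
"
```

```text
t 5.33 pos [ 461.9 -250.3   24.5] yaw 0.180 F [ 0.9  0.9 -0.7] w 70.0 q6 -2.39
shift cm [-0.13  0.05  0.03] turn 0.003
```

View pics/s5.png

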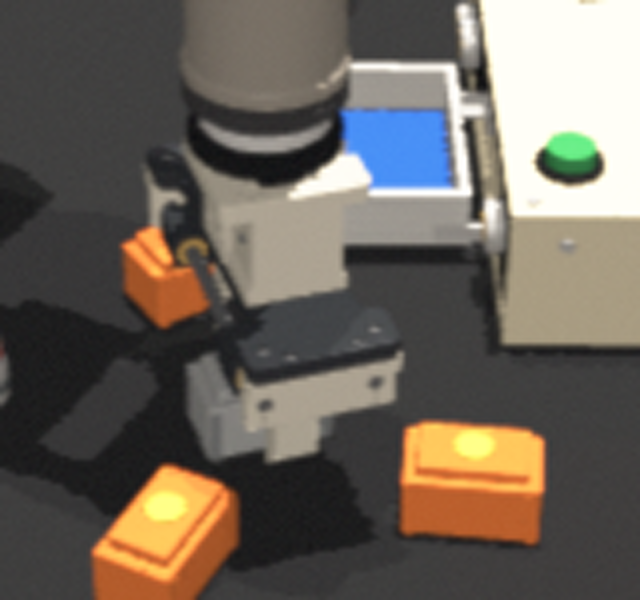

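```bash
python3 - <<'E'
from h import *
np.set_printoptions(precision=1,suppress=True)
R=R_tool();p=bot.get_obs()['tool_pos']
f=lambda a,b,c:p+R@np.array([a,b,c])
pts=[f(0,14,-35),f(0,14,-48),f(-9.5,14,-50),f(9.5,14,-50),f(-9.5,14,50)]
print((proj("side",pts)-[220,220]+.5)*4-.5)
h=np.array([460.5,-250.3,0]);c,s=np.cos(.177),np.sin(.177)
q=[h+np.array([c*a-s*b,s*a+c*b,z]) for a,b,z in[(-33,-20,0),(33,-20,0),(-33,-20,35),(33,-20,35),(-33,20,35)]]
print((proj("side",q)-[220,220]+.5)*4-.5)
E
```

```text
[[285.9 455. ]
 [294.  472. ]
 [277.  478.6]
 [313.6 470.7]
 [219.7 355.2]]
[[211.4 465.2]
 [335.5 438.6]
 [210.4 411.4]
 [336.5 385.3]
 [188.8 362. ]]
```

The projected finger and hood outlines match the picture, so I close.

Emit:
apply_moves(rows=[[[-0.1, 0, 0], 0, 7], [[-0.1, 0, 0], 0, 3.0], [[-0.1, 0, 0], 0, 3.0], [[-0.1, 0, 0], 0, 3.0], [[-0.1, 0, 0], 0, 3.0]])

```text
time: 6.0
tool_pos: [461.0, -250.7, 24.8]
tcp_rot: [-1.573, 0.003, 0.18]
contact_force: [0.4, 0.7, 1.5]
grip_width: 39.7
```

Emit:
apply_moves(rows=[[[0, 0, 0], 0, 3.0], [[0, 0, 0], 0, 3.0], [[0, -2, 0], 0, 3.0], [[0, -5, 0], 0, 3.0], [[0, -8, 0], 0, 3.0]])

```text
time: 6.62
tool_pos: [460.9, -250.2, 105.1]
tcp_rot: [-1.572, 0.004, 0.18]
contact_force: [0.7, -0.2, -2.4]
grip_width: 39.8
```

```bash
python3 -c "
from h import *
go(559.8,-50.2,130,-0.139)
shot('side','s6.png',200,180,180,150,4)
"
```

```text
t 6.62 pos [ 460.9 -250.2  105.1] yaw 0.180 F [ 0.7 -0.2 -2.4] w 39.8 q6 -2.39
shift cm [13.3  -2.57 17.9 ] turn 0.319
```

View pics/s6.png

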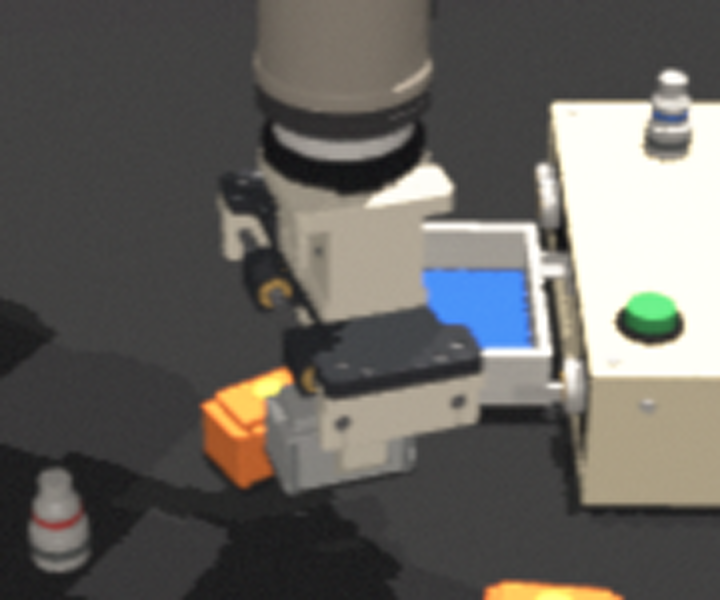

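The hood is held (39.8 mm, -2.4 N). I carry it over the tray, high.

Emit:
apply_moves(rows=[[[1, -2.6, 1], 0, 3.0], [[6, -2.6, 7], 0.1, 3.0], [[11, -2.6, 13], 0.22, 3.0], [[13.3, -2.6, 17.9], 0.32, 3.0], [[13.3, -2.6, 17.9], 0.32, 3.0]])

```text
time: 7.3
tool_pos: [561.7, -47.8, 132.8]
tcp_rot: [-1.576, -0.001, -0.138]
contact_force: [0.3, -1.4, -1.2]
grip_width: 39.7
```

```bash
python3 -c "
from h import *
go(559.8,-50.2,90,-0.139)
shot('top','t7.png',220,80,180,150,4)
shot('side','s7.png',270,130,180,150,4)
"
```

```text
t 7.30 pos [561.7 -47.8 132.8] yaw -0.138 F [ 0.3 -1.4 -1.2] w 39.7 q6 -1.65
shift cm [-0.16  4.28 -0.24] turn 0.001
```

View pics/s7.png

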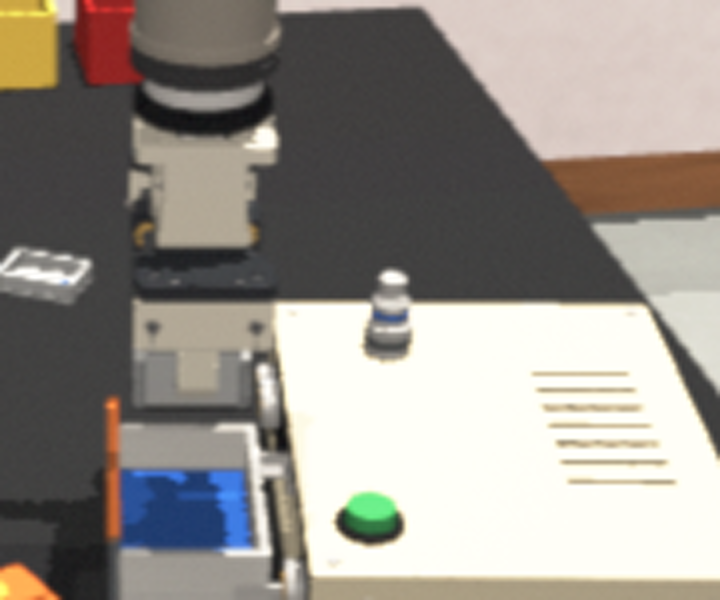

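View pics/t7.png

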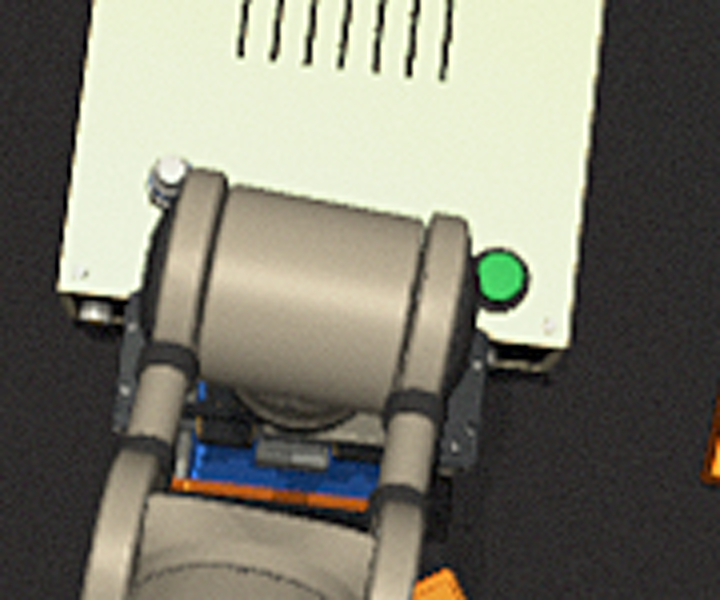

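The hood is upright above the tray and centred. I lower it.

Emit:
apply_moves(rows=[[[-0.2, 0, -0.2], 0, 3.0], [[-0.2, 2, -0.2], 0, 3.0], [[-0.2, 4.3, -0.2], 0, 3.0], [[-0.2, 4.3, -0.2], 0, 3.0]])

```text
time: 7.9
tool_pos: [557.5, -51.7, 88.1]
tcp_rot: [-1.576, 0.004, -0.138]
contact_force: [-0.1, -1.0, -1.8]
grip_width: 39.7
```

```bash
python3 -c "
from h import *
go(559.8,-50.2,42,-0.139)
shot('side','s8.png',270,150,180,150,4)
"
```

```text
t 7.90 pos [557.5 -51.7  88.1] yaw -0.138 F [-0.1 -1.  -1.8] w 39.7 q6 -1.66
shift cm [0.22 4.61 0.21] turn 0.001
```

View pics/s8.png

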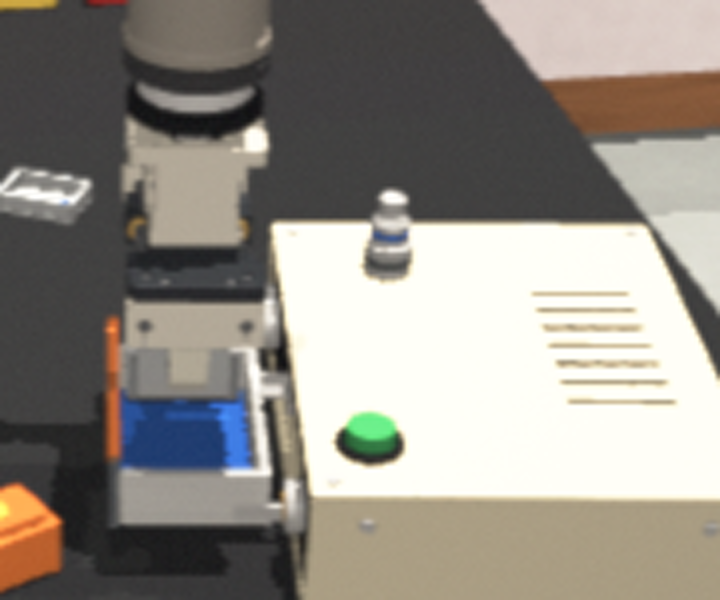

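Emit:
apply_moves(rows=[[[0.2, 0, 0.2], 0, 3.0], [[0.2, 1, 0.2], 0, 3.0], [[0.2, 3, 0.2], 0, 3.0], [[0.2, 4.2, 0.2], 0, 3.0], [[0.2, 4.4, 0.2], 0, 3.0]])

```text
time: 8.57
tool_pos: [560.2, -50.1, 44.5]
tcp_rot: [-1.576, 0.003, -0.138]
contact_force: [-0.3, 0.4, -2.1]
grip_width: 39.2
```

```bash
python3 -c "
from h import *
go(559.8,-50.2,40.5,-0.139)
shot('side','s9.png',270,150,180,150,4)
"
```

```text
t 8.57 pos [560.2 -50.1  44.5] yaw -0.138 F [-0.3  0.4 -2.1] w 39.2 q6 -1.65
shift cm [-0.04  0.4  -0.01] turn 0.001
```

View pics/s9.png

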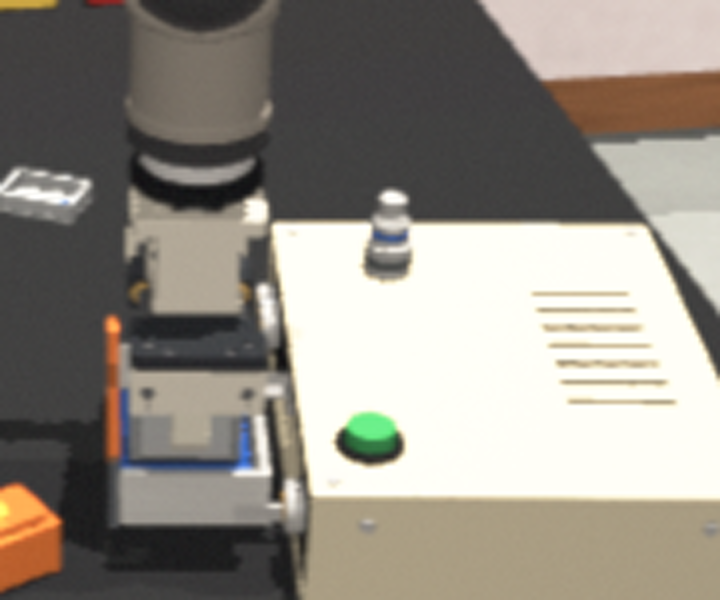

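Emit:
apply_moves(rows=[[[0, 0.2, 0], 0, 3.0], [[0, 0.35, 0], 0, 3.0], [[0, 0.4, 0], 0, 3.0], [[0, 0.4, 0], 0, 3.0]])

```text
time: 9.12
tool_pos: [560.6, -50.2, 41.0]
tcp_rot: [-1.576, 0.002, -0.138]
contact_force: [-0.6, 0.7, -1.3]
grip_width: 39.9
```

Emit:
apply_moves(rows=[[[0, 0.08, 0], 0, 3.0], [[0, 0.12, 0], 0, 3.0], [[0, 0.12, 0], 0, 3.0]])

```text
time: 9.5
tool_pos: [560.8, -50.3, 40.8]
tcp_rot: [-1.576, 0.001, -0.138]
contact_force: [-1.7, -0.1, 6.3]
grip_width: 39.7
```

Fz has gone from -2 N to +6 N, so the hood sits on the floor. I open to 60 mm and rise.

Emit:
apply_moves(rows=[[[0, 0, 0], 0, 5.8], [[0, 0, 0], 0, 5.8], [[0, 0, 0], 0, 5.8], [[0, 0, 0], 0, 5.8]])

```text
time: 10.0
tool_pos: [560.8, -50.3, 40.7]
tcp_rot: [-1.576, 0.001, -0.138]
contact_force: [-0.8, 0.3, 0.3]
grip_width: 57.5
```

Emit:
apply_moves(rows=[[[0, -1, 0], 0, 5.8], [[0, -4, 0], 0, 5.8], [[0, -8, 0], 0, 5.8], [[0, -11, 0], 0, 5.8], [[-4, -11, 0], 0, 5.8]])

```text
time: 10.62
tool_pos: [524.3, -45.0, 154.0]
tcp_rot: [-1.577, -0.008, -0.138]
contact_force: [-0.2, -0.1, -0.1]
grip_width: 57.8
```

```bash
python3 -c "
from h import *
go(440,-33,150,-0.138)
shot('side','s10.png',270,150,180,150,4)
"
```

```text
t 10.62 pos [524.3 -45.  154. ] yaw -0.138 F [-0.2 -0.1 -0.1] w 57.8 q6 -1.66
shift cm [-8.51  0.33  0.03] turn 0.000
```

View pics/s10.png

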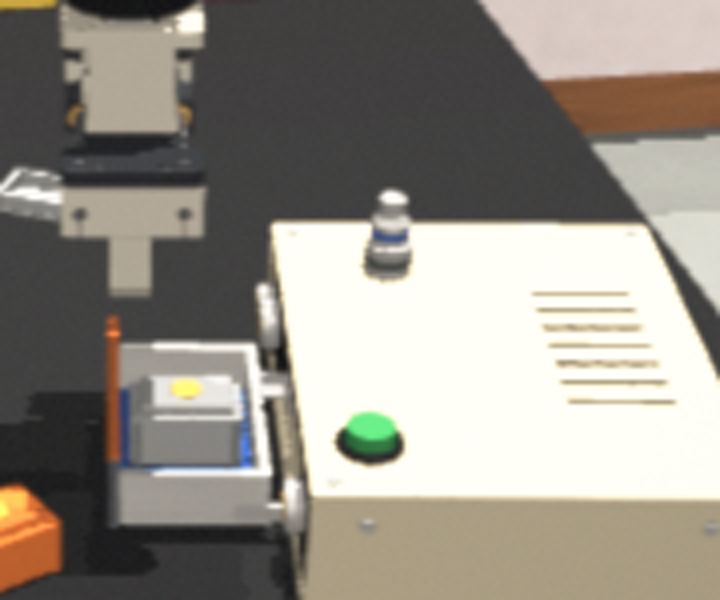

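The hood stands upright behind the lip, yellow dot up (crop 186,388). I back off in front of the lip, close the fingers and lower to z=58.

Emit:
apply_moves(rows=[[[-4, 0, 0], 0, 0], [[-7, 0, 0], 0, 0], [[-7, 2, 0], 0, 0], [[-7, 6, 0], 0, 0], [[-7, 9.5, 0], 0, 0]])

```text
time: 11.3
tool_pos: [446.9, -34.0, 56.6]
tcp_rot: [-1.576, 0.003, -0.137]
contact_force: [0.0, 0.7, -0.2]
grip_width: 12.7
```

Emit:
apply_moves(rows=[[[0, 0, 0], 0, 0], [[0, 0, 0], 0, 0]])

```text
time: 11.55
tool_pos: [447.6, -34.2, 57.8]
tcp_rot: [-1.576, 0.001, -0.137]
contact_force: [-0.1, -0.6, -0.4]
grip_width: 0.1
```

```bash
python3 -c "
from h import *
go(617.9-20*.99-5,-59.2+20*.1375,59,-0.138)
shot('side','s11.png',230,150,180,150,4)
"
```

```text
t 11.55 pos [447.6 -34.2  57.8] yaw -0.137 F [-0.1 -0.6 -0.4] w 0.1 q6 -1.67
shift cm [14.71 -0.14 -0.22] turn 0.001
```

View pics/s11.png

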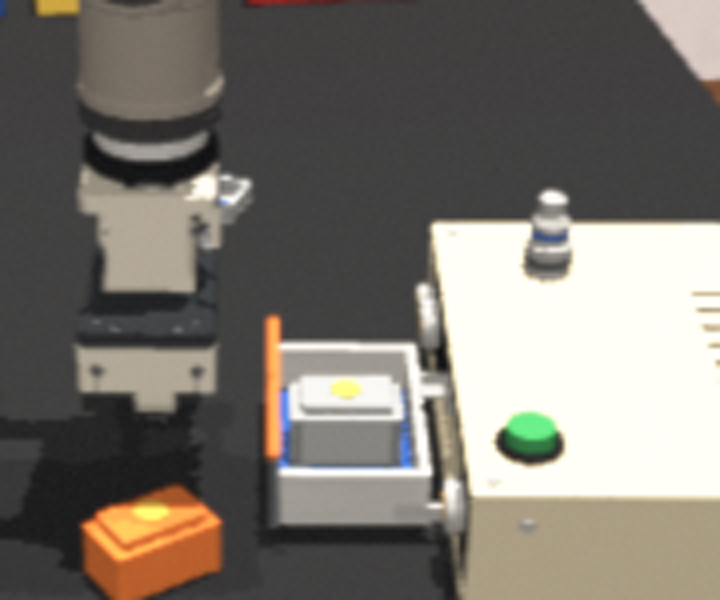

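Emit:
apply_moves(rows=[[[1, -0.3, -0.2], 0, 0], [[2.5, -0.3, -0.2], 0, 0], [[4, -0.3, -0.2], 0, 0], [[5.2, -0.3, -0.2], 0, 0], [[6.2, -0.3, -0.2], 0, 0]])

```text
time: 12.22
tool_pos: [509.4, -44.8, 61.5]
tcp_rot: [-1.577, 0.001, -0.137]
contact_force: [-3.4, 0.2, 2.7]
grip_width: 0.4
```

Emit:
apply_moves(rows=[[[0.5, 0, 0], 0, 0], [[1.2, 0, 0], 0, 0], [[2, 0, 0], 0, 0], [[3, 0, 0], 0, 0], [[4, 0, 0], 0, 0]])

```text
time: 12.85
tool_pos: [549.6, -50.4, 61.4]
tcp_rot: [-1.577, 0.001, -0.137]
contact_force: [-3.2, -0.5, 0.8]
grip_width: 0.4
```

```bash
python3 -c "
from h import *
go(617.9-20*.99-5,-59.2+20*.1375,61,-0.138)
shot('side','s12.png',230,150,180,150,4)
"
```

```text
t 12.85 pos [549.6 -50.4  61.4] yaw -0.137 F [-3.2 -0.5  0.8] w 0.4 q6 -1.66
shift cm [ 4.4   0.04 -0.01] turn 0.001
```

View pics/s12.png

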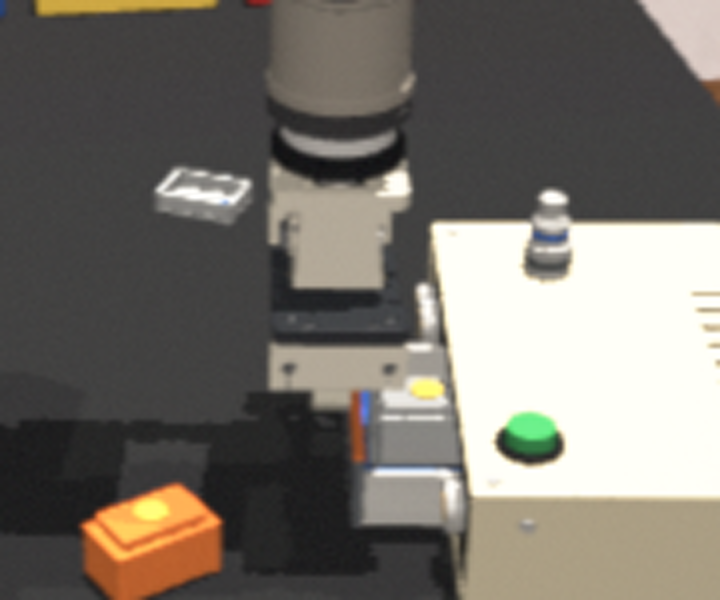

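Emit:
apply_moves(rows=[[[1, 0, 0], 0, 0], [[2, 0, 0], 0, 0], [[3, 0, 0], 0, 0], [[3.8, 0, 0], 0, 0], [[4.4, 0, 0], 0, 0]])

```text
time: 13.52
tool_pos: [594.4, -56.6, 61.4]
tcp_rot: [-1.577, 0.001, -0.137]
contact_force: [-5.9, -0.4, -1.3]
grip_width: 0.3
```

Emit:
apply_moves(rows=[[[0.3, 0, 0], 0, 0], [[0.6, 0, 0], 0, 0], [[0.8, 0, 0], 0, 0], [[0.9, 0, 0], 0, 0], [[1.0, 0, 0], 0, 0]])

```text
time: 14.15
tool_pos: [604.4, -58.0, 61.4]
tcp_rot: [-1.577, 0.001, -0.137]
contact_force: [-4.0, 0.2, -0.3]
grip_width: 0.6
```

Emit:
apply_moves(rows=[[[0.2, 0, 0], 0, 0], [[0.4, 0, 0], 0, 0], [[0.6, 0, 0], 0, 0], [[0.6, 0, 0], 0, 0]])

```text
time: 14.65
tool_pos: [606.3, -58.2, 61.4]
tcp_rot: [-1.577, 0.01, -0.137]
contact_force: [-20.6, 0.6, 12.5]
grip_width: 0.5
```

```bash
python3 -c "
from h import *
go(617.9-20*.99-5,-59.2+20*.1375,61,-0.138)
shot('side','s13.png',290,150,180,150,4)
"
```

```text
t 14.65 pos [606.3 -58.2  61.4] yaw -0.137 F [-20.6   0.6  12.5] w 0.5 q6 -1.65
shift cm [-1.33  0.05 -0.01] turn 0.001
```

View pics/s13.png

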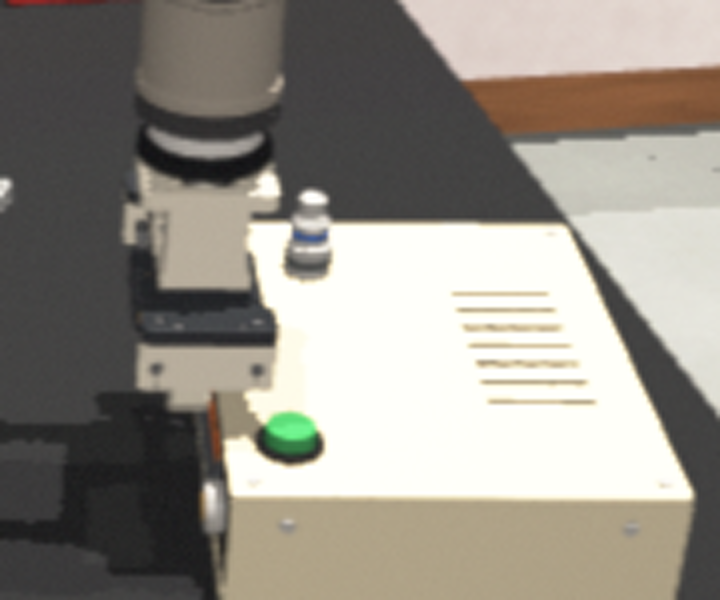

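The force jumped to 20 N, which looks like the stop. I back off and see whether the tray stays.

Emit:
apply_moves(rows=[[[-0.6, 0, 0], 0, 0], [[-1.2, 0, 0], 0, 0], [[-2.5, 0, 0], 0, 0], [[-5, 0, 0], 0, 0], [[-8, 0, 0], 0, 0]])

```text
time: 15.32
tool_pos: [527.6, -47.5, 62.6]
tcp_rot: [-1.577, 0.007, -0.137]
contact_force: [-0.7, 0.3, -0.7]
grip_width: 0.5
```

Emit:
apply_moves(rows=[[[-1, 0, 0], 0, 0], [[-2, -6, 0], 0, 0], [[-4, -12, 0], 0, 0], [[-6, -15, 0], 0, 0], [[-8, -15, 0], 0, 0]])

```text
time: 15.95
tool_pos: [451.7, -36.3, 216.5]
tcp_rot: [-1.578, -0.002, -0.137]
contact_force: [-0.1, 0.4, -0.8]
grip_width: 0.3
```

Emit:
apply_moves(rows=[[[0, 0, 0], 0, 0], [[0, 0, 0], 0, 0], [[0, 0, 0], 0, 0], [[0, 0, 0], 0, 0], [[0, 0, 0], 0, 0]])

```text
time: 16.58
tool_pos: [451.9, -36.4, 216.2]
tcp_rot: [-1.578, -0.002, -0.137]
contact_force: [-0.1, -0.5, -0.2]
grip_width: 0.3
```

```bash
python3 -c "
from h import *
go(500,-58,200,-0.138)
shot('side','s14.png')
shot('top','t14.png')
"
```

```text
t 16.57 pos [451.9 -36.4 216.2] yaw -0.137 F [-0.1 -0.5 -0.2] w 0.3 q6 -1.68
shift cm [ 5.06  1.64 -1.48] turn 0.001
```

View pics/s14.png

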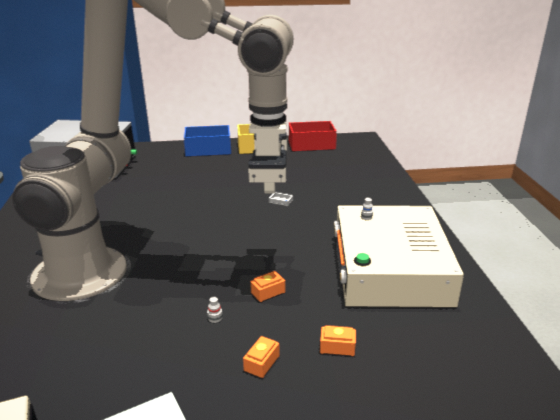

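View pics/t14.png

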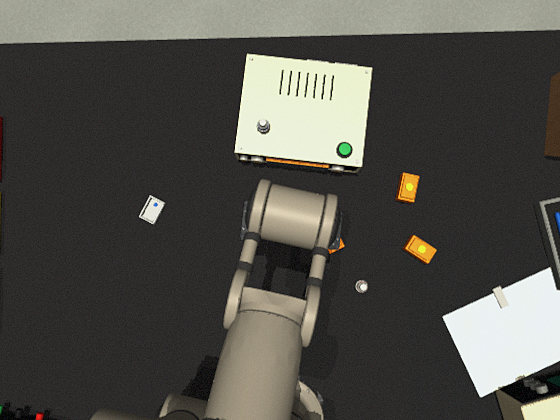

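The tray has stayed shut for about 1.9 s since release, with the lip at top (297,162) as it was at the start. Plugs at side (367,208) and (214,310) and the cover at top (152,209) are unmoved. Handing in.

```bash
python3 -c "
from plant import order
print(order.close_job())"
```

```text
the job is handed in; nothing more can be done
None
```

The job is done and handed in at about 16.7 s of the 64 s allowed; no verdict was reported.

- **Button:** The first press, at 3.5 N, did not free the tray. A second press about 3 mm deeper did, and the tray sprang fully out.
- **Hood:** I gripped the grey hood with the yellow dot across its 40 mm width and lifted it over the lip. It touched the tray floor at about 6 N, and after release the picture showed it upright behind the lip.
- **Tray:** I pushed the lip with the closed fingers until the force jumped to about 20 N at the stop, then backed off. The tray was still shut about 1.9 s after I let go.
- **Last checks:** In the final pictures the lip sits where it was at the start. The cover, both plugs and the unit are at their original pixels, and the arm is clear of everything. The hood is hidden inside the shut tray, so I last saw it while the tray was being pushed in, still upright. No check failed or disagreed.

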